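Close the drill case and hold the scanner on its label

TASK

Book out the open drill case on the workbench: first lower its lid fully closed without slamming it, so that the bar label on the lid lies face up. Then draw the handheld scanner up out of its stand, tip it nose-down by about 45 degrees and finish while still holding it steady in the gripper, raised clear of everything, its window looking straight at the middle of the label from about 10 cm away. Do not put it down or let go, and leave everything else on the bench where it is.

Things in the scene. Friction and masses are not known exactly. Their poses are not given: they have to be found in the camera images.
- case: grey plastic drill case, 170 mm (its x) by 220 mm (its y) by 55 mm tall without the lid, open at the top, fixed. Origin at the centre of its underside, z up; -x side roughly towards the robot. It stands left or right of the middle, the stand on the other side. Closed, the lid's top is 65.5 mm above the bench
- case_lid (a joint): lid angle, rad: 0 fully closed, grows as it opens, 1.57 upright, 1.9 its stop. The lid is a flat plate 170 x 220 x 10 mm without a handle, hinged along the case's far (+x) rim. The hinge is stiff: the lid stays at any angle where it is left, and moves with about 2 to 4 N near its free edge, pushed on its outer (label) side or pinched by the edge
- case_lid_hinge (a point): middle of the hinge line, 85 mm from the case's origin along the case's +x and 55.5 mm above the bench, on the lid's inner face. The frame turns with the lid: y runs along the hinge, the lid reaches 170 mm to its own -x, and its own z is the outward normal of the label side (straight up when closed)
- case_label (a point): centre of the label on the lid's outer face (paper, 90 x 130 mm with black bars), 85 mm from the hinge line along the lid's -x and 10 mm out along the lid's z. Same axes as the lid: z points out of the label
- stand: black scanner stand fixed to the bench: base 110 x 90 x 10 mm and on it an upright square pocket, open at the top, outside 46 x 42 mm, inside 34 x 30 mm, 55 mm deep, its rim 65 mm above the bench. Origin at the centre of its underside; turned with the scanner
- scanner: pistol-shaped scanner, 0.17 kg, upright in the stand's pocket (2 mm play, foot 10 mm above the bench). Origin at the centre of the handle's foot; z up the handle; the window looks along -x (at first roughly to the robot). Handle 30 x 26 mm (x, y), 100 mm tall; on it the head, z 100 to 138 mm, 34 mm wide (y), x -27 to 39 mm; black nose in front, 46 mm wide, 42 mm tall, x -55 to -27 mm
- scanner_window (a point): centre of the scanner's window, on the nose's front face, at (-55, 0, 119) mm of the scanner. Same axes as the scanner: the window looks along -x
- scanner_grip (a point): middle of the scanner's head behind the nose, at (6, 0, 119) mm of the scanner: the place to grip, across its 34 mm width (y), with the fingers from above
- wrench: open-ended steel wrench, 180 x 38 x 8 mm, lying flat between the case and the stand (bystander; origin under its centre)
- jar: glass jar with a steel cap, 70 mm across, 90 mm tall, standing (bystander; origin under its centre)
- mug: white mug, 80 mm across, 90 mm tall, standing (bystander; origin under its centre)
- spray_can: grey spray can, 60 mm across, 170 mm tall, standing (bystander; origin under its centre)
- tape_roll: roll of tape, 90 mm across, 30 mm tall, lying flat (bystander; origin under its centre)
- parts_bin: small open bin, 120 x 90 x 50 mm (bystander; origin under its centre)
- oil_stone: grey sharpening stone, 150 x 50 x 25 mm, lying flat (bystander; origin under its centre)
There are look-alikes about, which are no part of the job. Leave any turquoise look-alike of the scanner alone. Leave any green look-alike of the stand alone.

How it is judged (in metres and radians):
On the way, in this order (a step that is already met when the one before it is completed fails the run):
1. the case's lid is fully closed while the scanner still stands in its stand (value of joint case_lid below 0.04 rad and z of scanner in the frame of stand below 0.02 m), for 0.3 s.
2. the scanner is drawn up clear of the stand, gripped, with the lid still closed (value of joint case_lid below 0.04 rad and z of scanner in the frame of stand above 0.068 m and contact force between the fingers and scanner above 0.5 N), for 0.1 s.
At the end, for the whole second after the job is handed in: Lid under 0.04 rad; scanner held still in the fingers, touching nothing else, foot at least 30 mm and window at least 100 mm above the bench, leaning 25 to 65 degrees from upright; the label centre 50 to 160 mm in front of the window and within 30 mm of its axis both ways (value of joint case_lid below 0.04 rad and contact force between the fingers and scanner above 0.5 N and height (world z) of scanner above 0.03 m and height (world z) of scanner_window above 0.1 m and angle between scanner's own z axis and vertical between 0.44 and 1.14 rad and x of case_label in the frame of scanner_window between -0.16 and -0.05 m and y of case_label in the frame of scanner_window between -0.03 and 0.03 m and z of case_label in the frame of scanner_window between -0.03 and 0.03 m and contact force between scanner and stand below 0.1 N and contact force between scanner and case below 0.1 N and contact force between scanner and wrench below 0.1 N and contact force between scanner and jar below 0.1 N and contact force between scanner and mug below 0.1 N and contact force between scanner and spray_can below 0.1 N and contact force between scanner and tape_roll below 0.1 N and contact force between scanner and parts_bin below 0.1 N and contact force between scanner and oil_stone below 0.1 N and linear speed of scanner below 0.03 m/s and angular speed of scanner below 0.2 rad/s); the arm keeps its last pose, push and grip.
It fails at once if the lid is slammed (it closes faster than 3 rad/s) (velocity of joint case_lid below -3 rad/s).
It fails at once if a bystander is shifted by more than 40 mm (distance of any of wrench, jar, mug, spray_can, tape_roll, parts_bin, oil_stone from where it was at the start of the episode above 0.04 m).
It also fails if it takes over 56 s, if anything falls off the work surface, if the arm or the gripper's body presses on something with over 40 N, if the wrist force passes 120 N, or if a joint passes its speed limit or range.

ROBOT

A 7-joint arm with a two-finger parallel gripper is mounted at the origin on the work surface. World frame = base frame: x ahead of the robot, y to its left, z up, the work surface at z = 0. Lengths are in mm, angles in rad, forces in N, time in s.
With the tool pointing down it reaches from about 400 to 875 mm from the base axis. Payload 6.5 kg.
Tool frame: the origin (TCP) lies midway between the tips of the shut fingers; the grasp point (between the pads) lies 19 mm behind it (env.tcp_to_grasp is the distance from the TCP to the grasp point, in mm); z points along the fingers, y is the line along which they close (so a half turn about z gives the same grasp; the last joint's range is limited). The gripper opens to 85 mm and grips with 20 to 120 N. Pads are 22 mm wide; open, the fingers measure 114 mm over their backs; the gripper's body (76 mm by 85 mm) begins 54 mm behind the grasp point. The pads swing forward as they close: fully open they stand 13 mm farther back than shut.
Start: joints at [-1.223, 0.536, -0.004, 1.538, 0.003, 1.067, -0.071], TCP at [261.355, 595.133, 193.09] pointing down, gripper open.
Joint ranges: [-2.7, 2.7], [-0.37, 2.16], [-1.27, 1.26], [0.24, 2.4], [-1.31, 4.45], [0.19, 1.91], [-2.76, 2.76]. Speed limits (rad/s): [2.39, 2.39, 3.14, 3.14, 3.14, 3.14, 3.14].

INTERFACE

Orientations are given as a unit quaternion [w, x, y, z].
In Python, from cell import env, imaging, job gives the robot as it stands. The module is installed in compiled form; this text tells all that it offers.
- The arm moves only by the tool move_arm, never from a script. Its argument "series" is a list of rows, each a list of 3 entries, a list of its own where there are three numbers: the finger opening in mm, from 0 to 85.4, then the shift along the tool's x, y, z in mm, then the turn, a rotation vector about the tool's x, y, z in rad. In form: [[hand, [tx, ty, tz], [wx, wy, wz]], ...]. A call has 1 to 5 rows; each row shifts and turns the commanded pose from where the row before left it, along the tool's axes as they then stand; what a row does not reach is not made up. A row lasts 1/12 s, in which the tool goes at most 41.7 mm and 7.16 degrees, less where a joint would pass 70% of its speed; a pose out of reach is approached as far as the arm can. A call is refused whole if a number of a shift passes 41.7 or a number of a turn 0.125, either way. A call with a gripper value outside its range is refused whole. The fingers move at their own pace and stop on an object; the grip force is fixed at half the most. Time passes only in rows, so rows that do not move let the fingers close. It gives the time, the measured TCP pose, the force, the opening and the grip force at its end, in the units of the state.
- env.get_obs(): the state, without advancing time (a new reading comes with each control period).
- imaging.read_camera(name): name is "side" or "top" or "wrist"; returns (picture, depth): 384x512x3 uint8, red, green, blue; 384x512 float32, mm along the optical axis (not along the pixel's ray), 0 where there is no reading.
- imaging.calibration(name): a dict with "fx", "fy", "cx", "cy" (pixels), "D" ([k1, k2, p1, p2, k3] as OpenCV has them; the pictures are not rectified), "pose" (4x4, takes a point from camera to world coordinates). Camera axes: x right, y up, looking along -z (the intrinsics and any distortion apply to the point x, -y, -z); pixel columns grow to the right and rows downward; lengths in mm; the calibration is good to about 2 mm. A picture is of the moment at which its call begins: read the wrist's pose just before it. calibration takes no time and is no camera call; for the wrist camera it gives the pose at the moment of the call.
- job.job_done(): hands the job in; it is judged then, once.
The state is a dict: "t": time; "q": joint angles; "qd": joint speeds; "joint_torque": joint torques, N m; "position": TCP position; "tcp_rot": TCP orientation; "ft_force": force on the tool from outside, world axes, zero at the start; "moment": the same for the moment, N m; "opening": opening from 0.0 (shut) to 1.0 (fully open); "grip_force": force on a finger pad.
Only numpy, scipy, OpenCV 4.12 (cv2) and the standard library are available. Lean on these libraries where they do the work, as an engineer would, in place of code of your own. Each camera call takes 0.05 s, during which the arm holds its last target. There are 200 camera calls.

## Working session

There is one attempt and no reset: what is moved stays moved. The work goes in short steps, Python scripts to look and compute and a tool call to move; the robot and the scene stay as the last step left them, time stands still between calls to the robot, and variables do not carry over. Pictures are saved under pics/ and viewed, at most 10 in all, crops included, and the job is handed in when it is done.

Besides the shell and the picture viewer there is one more tool, called after "Emit:" in YAML: its name, and indented under it one key for each argument. move_arm: Moves the arm, as the interface text tells. Its arguments: {"type":"object","properties":{"series":{"type":"array"}},"required":["series"]}

```bash
mkdir -p pics
cat > h.py <<'E'
import numpy as np, cv2
from cell import env, imaging, job
from scipy.spatial.transform import Rotation as R
def snap(n):
    c=imaging.calibration(n); p,d=imaging.read_camera(n); return c,p,d
def pts(c,uv,d):
    K=np.array([[c['fx'],0,c['cx']],[0,c['fy'],c['cy']],[0,0,1.]])
    u=cv2.undistortPoints(np.array(uv,float).reshape(-1,1,2),K,np.array(c['D'],float)).reshape(-1,2)
    d=np.asarray(d,float).reshape(-1)
    P=np.stack([u[:,0]*d,-u[:,1]*d,-d],1); T=np.array(c['pose'])
    return P@T[:3,:3].T+T[:3,3]
def cloud(c,d):
    v,u=np.mgrid[0:384,0:512]
    return pts(c,np.stack([u.ravel(),v.ravel()],1),d.ravel()).reshape(384,512,3)
def save(f,p): cv2.imwrite('pics/'+f,p[:,:,::-1])
E
python3 - <<'E'
from h import *
print(env.get_obs())
a=[]
for n in('top','side'):
    c,p,d=snap(n); np.savez(n+'.npz',p=p,d=d); import pickle; pickle.dump(c,open(n+'.pkl','wb'))
    print(n,np.round(c['pose'],2).tolist(),c['fx'],(d==0).mean()); save(n+'.png',p)
E
```

```text
{'t': 0.0, 'q': array([-1.22321399,  0.53714559, -0.00441914,  1.53885973,  0.00262728,
        1.06729351, -0.07124321]), 'qd': array([ 0.00013759, -0.00059739, -0.00136409, -0.00073701, -0.00010938,
       -0.00134596, -0.00110891]), 'joint_torque': array([-6.55445456e-05, -5.83404100e+01,  1.04818169e+00, -2.59110385e+01,
        1.22055868e-02,  9.32319090e-03,  2.43581428e-05]), 'position': array([261.11359763, 594.49934506, 192.23188878]), 'tcp_rot': array([-9.62118986e-05,  2.05405993e-01,  9.78676481e-01, -8.44990364e-04]), 'ft_force': array([ 0.31318658, -0.04159175,  0.44869898]), 'moment': array([-0.01969665, -0.01096919,  0.01324427]), 'grip_force': 0.0, 'opening': 0.9991430005834828}
top [[0.02, 0.98, -0.19, 191.7], [-1.0, 0.02, -0.0, -3.71], [-0.0, 0.19, 0.98, 1611.54], [0.0, 0.0, 0.0, 1.0]] 470.57798334076085 0.004262288411458333
side [[-0.92, 0.2, -0.33, -64.13], [-0.38, -0.52, 0.76, 1295.72], [-0.02, 0.83, 0.56, 1027.01], [0.0, 0.0, 0.0, 1.0]] 475.8185258260072 0.006907145182291667
```

View pics/top.png

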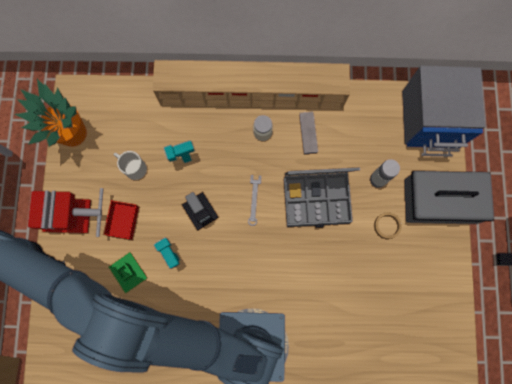

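View pics/side.png

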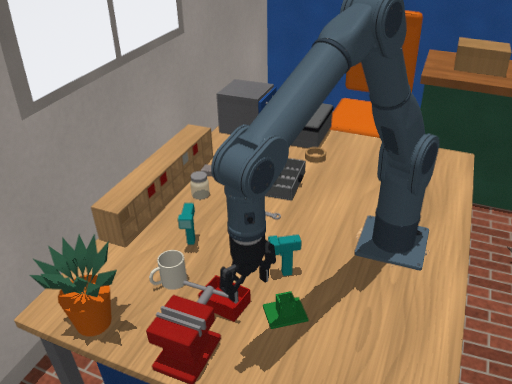

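The top view has four things to choose between: the grey scanner in the black stand at (200,210), turquoise look-alikes at (180,151) and (168,252), and a green stand at (128,272). By the description I want the grey one at (200,210). The open case is at (318,198), with its lid near upright on the row ~170 edge. The wrench is at (255,200).

Run:
```python
from h import *
import pickle
c=pickle.load(open('top.pkl','rb')); z=np.load('top.npz'); p,d=z['p'],z['d']
save('crop.png',np.hstack([cv2.resize(p[175:240,165:230],(390,390),interpolation=cv2.INTER_NEAREST),cv2.resize(p[155:235,275:365],(410,390),interpolation=cv2.INTER_NEAREST)]))
W=cloud(c,d)
# scanner + stand
s=W[180:240,170:230].reshape(-1,3); col=p[180:240,170:230].reshape(-1,3).astype(int)
dark=(col.max(1)-col.min(1)<30)
for lo,hi in((3,25),(50,75),(120,170)):
    m=dark&(s[:,2]>lo)&(s[:,2]<hi); q=s[m]
    if m.sum()>4: print(lo,m.sum(),np.median(q,0).round(1),cv2.minAreaRect(q[:,:2].astype(np.float32)))
m=dark&(s[:,2]>135); q=s[m]; br=col[m].sum(1)
print('head bright',q[br>200].mean(0),(br>200).sum(),'dark',q[br<=200].mean(0),(br<=200).sum())
# case
s=W[155:235,275:365].reshape(-1,3)
m=(s[:,2]>48)&(s[:,2]<62); q=s[m]; print('rim',m.sum(),cv2.minAreaRect(q[:,:2].astype(np.float32)),q[:,2].mean())
m=(s[:,2]>90); q=s[m]; print('lid',m.sum(),q[:,2].max(),cv2.minAreaRect(q[:,:2].astype(np.float32)),q[np.argsort(-q[:,2])[:8]].round(0).tolist())
# heights of others
for n,(v,u) in dict(can=(167,390),jar=(125,262),tape=(225,376),stone=(130,308),mug=(160,130),tq1=(150,178),tq2=(252,167),wr=(200,254)).items(): print(n,W[v-3:v+4,u-3:u+4].reshape(-1,3).max(0).round(0))
```

```text
3 399 [441.3 179.8  10.9] ((445.6804504394531, 189.4167938232422), (106.3948974609375, 83.77487182617188), 33.54854202270508)
50 16 [458.7 182.8  66.8] ((452.1730651855469, 194.84854125976562), (30.698284149169922, 41.73631286621094), 33.06478500366211)
120 349 [430.6 182.1 148.8] ((438.7647705078125, 185.26885986328125), (94.41019439697266, 45.04928970336914), 32.55118942260742)
head bright [447.80560974 190.45123779 155.22761801] 203 dark [408.88596643 165.95699565 170.90986091] 138
rim 597 ((486.273681640625, -211.83074951171875), (179.21376037597656, 222.53758239746094), 4.122982501983643) 53.641690342816815
lid 344 1611.5420139807447 ((432.32196044921875, -96.35478210449219), (175.6584014892578, 484.8334655761719), 49.026084899902344) [[192.0, -4.0, 1612.0], [192.0, -4.0, 1612.0], [192.0, -4.0, 1612.0], [192.0, -4.0, 1612.0], [192.0, -4.0, 1612.0], [192.0, -4.0, 1612.0], [192.0, -4.0, 1612.0], [192.0, -4.0, 1612.0]]
can [ 584.   -4. 1612.]
jar [744.  -9.  99.]
tape [ 421. -409.   42.]
stone [ 753. -172.   37.]
mug [631. 454.  42.]
tq1 [635. 263. 144.]
tq2 [303. 281. 149.]
wr [ 500.   14. 1612.]
```

View pics/crop.png

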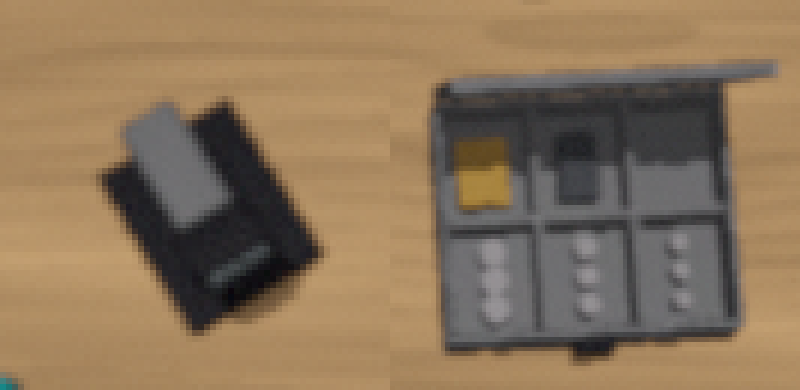

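The crop shows the grey-and-black scanner in the black stand, nose towards lower right. The case on the right has an upright lid and its latch towards the robot. The choice is confirmed, so next I get the lid angle.

Run:
```python
from h import *
import pickle
c=pickle.load(open('top.pkl','rb')); z=np.load('top.npz'); p,d=z['p'],z['d']
W=cloud(c,d); W[d==0]=np.nan
s=W[155:235,275:365].reshape(-1,3); a=np.deg2rad(4.1)
ex=np.array([np.cos(a),np.sin(a)]); ey=np.array([-ex[1],ex[0]])
m=(s[:,2]>48)&(s[:,2]<62); X=s[m,:2]@ex; Y=s[m,:2]@ey
print('rim x pct',np.percentile(X,[0,2,5,95,98,100]).round(0),'y',np.percentile(Y,[0,1,2,98,99,100]).round(0))
for lo in range(70,260,20):
    m=(s[:,2]>lo)&(s[:,2]<lo+20)
    if m.sum(): print(lo,m.sum(),np.percentile(s[m,:2]@ex,[2,50,98]).round(0),np.percentile(s[m,:2]@ey,[2,98]).round(0))
m=s[:,2]>200; q=s[m]; print(np.polyfit(q[:,1],q[:,0],1))
# side view
c=pickle.load(open('side.pkl','rb')); z=np.load('side.npz'); p,d=z['p'],z['d']
W=cloud(c,d); W[d==0]=np.nan; s=W.reshape(-1,3)
X=s[:,:2]@ex; Y=s[:,:2]@ey
m=(X>350)&(X<650)&(Y>-380)&(Y<-120)&(s[:,2]>20)
for lo in range(20,260,20):
    k=m&(s[:,2]>lo)&(s[:,2]<lo+20)
    if k.sum(): print('side',lo,k.sum(),np.percentile(X[k],[2,50,98]).round(0),np.percentile(Y[k],[2,98]).round(0))
```

```text
rim x pct [380. 388. 389. 557. 558. 560.] y [-357. -355. -355. -136. -135. -135.]
70 9 [552. 555. 556.] [-331. -137.]
90 9 [548. 550. 556.] [-321. -135.]
110 10 [544. 546. 547.] [-311. -175.]
130 12 [539. 542. 549.] [-339. -135.]
150 14 [535. 537. 539.] [-344. -140.]
170 15 [531. 533. 540.] [-326. -135.]
190 9 [527. 528. 530.] [-317. -189.]
210 245 [523. 528. 534.] [-352. -138.]
230 1 [528. 528. 528.] [-304. -304.]
[-7.40956379e-02  5.29202740e+02]
side 20 423 [383. 431. 469.] [-358. -135.]
side 40 321 [379. 414. 463.] [-356. -135.]
side 60 4 [385. 386. 387.] [-208. -159.]
```

The lid stands at about 1.34 rad. The case centre is near (489,-211) at yaw 4.1°, and the scanner origin is (445.5,189.5) at yaw 33°. Moving now.

Emit:
move_arm:
  series:
    - [0,[0,0,-40],[0,0,0]]
    - [0,[0,0,-40],[0,0,0]]
    - [0,[-20,-18,-10],[0,0,0]]
    - [0,[-29,-26.5,0],[0,0,0]]
    - [0,[-29,-26.5,0],[0,0,0]]

```text
t: 0.52
position: [304.1, 498.6, 283.7]
tcp_rot: [0.0, 0.204, 0.979, 0.001]
ft_force: [1.8, -0.3, -0.5]
opening: 0.3
grip_force: 0.0
```

Emit:
move_arm:
  series:
    - [0,[-29,-26.5,0],[0,0,0]]
    - [0,[-29,-26.5,0],[0,0,0]]
    - [0,[-29,-26.5,0],[0,0,0]]
    - [0,[-29,-26.5,0],[0,0,0]]
    - [0,[-29,-26.5,0],[0,0,0]]

```text
t: 0.93
position: [383.9, 317.1, 282.9]
tcp_rot: [-0.0, 0.205, 0.979, -0.0]
ft_force: [0.4, 0.2, 0.4]
opening: -0.004
grip_force: 0.0
```

Emit:
move_arm:
  series:
    - [0,[-29,-26.5,0],[0,0,0]]
    - [0,[-29,-26.5,0],[0,0,0]]
    - [0,[-29,-26.5,0],[0,0,0]]
    - [0,[-29,-26.5,0],[0,0,0]]
    - [0,[-29,-26.5,0],[0,0,0]]

```text
t: 1.35
position: [463.3, 137.6, 283.0]
tcp_rot: [-0.0, 0.205, 0.979, 0.0]
ft_force: [1.3, 0.8, 0.3]
opening: 0.003
grip_force: 0.0
```

Emit:
move_arm:
  series:
    - [0,[-29,-26.5,0],[0,0,0]]
    - [0,[-29,-26.5,0],[0,0,0]]
    - [0,[-29,-26.5,0],[0,0,0]]
    - [0,[-29,-26.5,0],[0,0,0]]
    - [0,[-29,-26.5,0],[0,0,0]]

```text
t: 1.77
position: [542.9, -41.9, 283.0]
tcp_rot: [-0.0, 0.205, 0.979, 0.0]
ft_force: [0.2, 0.1, -0.1]
opening: 0.001
grip_force: 0.0
```

Emit:
move_arm:
  series:
    - [0,[0,0,0],[0,0,0.12]]
    - [0,[0,0,0],[0,0,0.12]]
    - [0,[0,0,0],[0,0,0.12]]
    - [0,[0,0,0],[0,0,0.12]]
    - [0,[0,0,0],[0,0,0.12]]

```text
t: 2.18
position: [542.3, -40.2, 282.7]
tcp_rot: [-0.0, 0.488, 0.873, -0.0]
ft_force: [-0.3, 0.3, -0.5]
opening: 0.003
grip_force: 0.0
```

Emit:
move_arm:
  series:
    - [0,[0,0,0],[0,0,0.12]]
    - [0,[0,0,0],[0,0,0.12]]
    - [0,[0,0,0],[0,0,0.12]]
    - [0,[0,0,0],[0,0,0.12]]
    - [0,[0,0,0],[0,0,0.12]]

```text
t: 2.6
position: [542.3, -40.0, 282.8]
tcp_rot: [-0.0, 0.724, 0.69, -0.0]
ft_force: [0.2, -0.4, -0.4]
opening: -0.0
grip_force: 0.0
```

Emit:
move_arm:
  series:
    - [0,[0,0,0],[0,0,0.12]]
    - [0,[0,0,0],[0,0,0.12]]
    - [0,[0,0,0],[0,0,0.12]]
    - [0,[0,0,0],[0,0,0.12]]
    - [0,[0,0,0],[0,0,0.12]]

```text
t: 3.02
position: [542.3, -40.0, 282.8]
tcp_rot: [-0.0, 0.896, 0.445, -0.0]
ft_force: [-0.2, -0.7, -0.4]
opening: -0.003
grip_force: 0.0
```

Emit:
move_arm:
  series:
    - [0,[0,0,0],[0,0,0.12]]
    - [0,[0,0,0],[0,0,0.12]]
    - [0,[0,0,0],[0,0,0.12]]
    - [0,[0,0,0],[0,0,0.12]]
    - [0,[0,0,0],[0,0,0.12]]

```text
t: 3.43
position: [542.4, -40.0, 282.8]
tcp_rot: [-0.0, 0.987, 0.16, -0.0]
ft_force: [0.6, 0.7, 0.0]
opening: -0.003
grip_force: 0.0
```

```bash
cat >> h.py <<'E'
def st():
    o=env.get_obs(); q=o['tcp_rot']; M=R.from_quat([q[1],q[2],q[3],q[0]]).as_matrix(); P=np.array(o['position'])
    print('t',round(o['t'],2),'P',P.round(1),'x',M[:,0].round(3),'y',M[:,1].round(3),'z',M[:,2].round(3),'F',np.round(o['ft_force'],1),'op',round(o['opening'],3),'g',round(o['grip_force'],1),'q',np.round(o['q'],2))
    return P,M
E
python3 - <<'E'
from h import *
P,M=st()
print('rot needed', np.arctan2(M[1,0],M[0,0])-np.deg2rad(4.1))
a=np.deg2rad(4.1);print('case',P[0]*np.cos(a)+P[1]*np.sin(a),-P[0]*np.sin(a)+P[1]*np.cos(a))
E
```

```text
t 3.43 P [542.4 -40.  282.8] x [ 0.949  0.316 -0.001] y [ 0.316 -0.949 -0.   ] z [-0.001  0.    -1.   ] F [0.6 0.7 0. ] op -0.003 g 0.0 q [-0.67  0.34  0.85  1.75 -0.28  1.17 -0.99]
rot needed 0.2504504594735013
case 538.1134946374971 -78.63388717675709
```

Emit:
move_arm:
  series:
    - [0,[20,0,0],[0,0,0.125]]
    - [0,[20,0,0],[0,0,0.125]]
    - [0,[20,33,0],[0,0,0]]
    - [0,[0,40,0],[0,0,0]]
    - [0,[0,40,0],[0,0,0]]

```text
t: 3.85
position: [610.9, -140.4, 282.1]
tcp_rot: [0.0, 0.999, 0.041, -0.001]
ft_force: [0.6, -0.9, 0.9]
opening: -0.003
grip_force: 0.0
```

Emit:
move_arm:
  series:
    - [0,[0,40,0],[0,0,0]]
    - [0,[0,9,30],[0,0,0]]
    - [0,[0,0,39],[0,0,0]]
    - [0,[0,0,29],[0,0,0]]
    - [0,[0,0,0],[0,0,0]]

```text
t: 4.27
position: [609.6, -187.6, 178.6]
tcp_rot: [-0.002, 0.999, 0.039, -0.005]
ft_force: [-1.5, 0.8, -0.5]
opening: 0.002
grip_force: 0.0
```

```bash
cat >> h.py <<'E'
def case(P):
    a=np.deg2rad(4.1); return np.round([P[0]*np.cos(a)+P[1]*np.sin(a),-P[0]*np.sin(a)+P[1]*np.cos(a),P[2]],1)
E
python3 - <<'E'
from h import *
P,M=st(); print(case(P))
old=None
for th in np.arange(1.34,-.05,-.1):
    X=np.array([558-130*np.cos(th)+10*np.sin(th)+11,55.5+130*np.sin(th)+10*np.cos(th)])
    print(round(th,2),X.round(1),None if old is None else (X-old).round(1)); old=X
c,p,d=snap('side'); save('s2.png',cv2.resize(p[100:300,180:400],(660,600)))
E
```

```text
t 4.27 P [ 609.6 -187.6  178.6] x [ 0.997  0.077 -0.01 ] y [ 0.077 -0.997 -0.004] z [-0.011  0.003 -1.   ] F [-1.5  0.8 -0.5] op 0.002 g 0.0 q [-0.29  0.66  0.79  1.61 -0.5   1.1  -0.86]
[ 594.7 -230.7  178.6]
1.34 [549.  184.3] None
1.24 [536.2 181.7] [-12.8  -2.6]
1.14 [523.8 177.8] [-12.4  -3.9]
1.04 [511.8 172.7] [-12.   -5.1]
0.94 [500.4 166.4] [-11.4  -6.3]
0.84 [489.7 159. ] [-10.7  -7.4]
0.74 [479.7 150.5] [-9.9 -8.4]
0.64 [470.7 141.2] [-9.  -9.4]
0.54 [462.6 130.9] [ -8.1 -10.2]
0.44 [455.6 119.9] [ -7. -11.]
0.34 [449.8 108.3] [ -5.9 -11.6]
0.24 [445.1  96.1] [ -4.7 -12.2]
0.14 [441.7  83.5] [ -3.4 -12.6]
0.04 [439.5  70.7] [ -2.2 -12.9]
```

Emit:
move_arm:
  series:
    - [0,[-20,5,0],[0,0,0]]
    - [0,[-15,5,0],[0,0,0]]
    - [0,[-13,4,0],[0,0,0]]
    - [0,[-13,0,2.5],[0,0,0]]
    - [0,[-12.5,0,4],[0,0,0]]

```text
t: 4.73
position: [543.6, -211.0, 182.9]
tcp_rot: [0.001, 0.999, 0.039, 0.003]
ft_force: [-2.7, 1.5, 21.1]
opening: -0.003
grip_force: 10.5
```

Emit:
move_arm:
  series:
    - [0,[-12,0,5],[0,0,0]]
    - [0,[-11.5,0,6.5],[0,0,0]]
    - [0,[-10.5,0,7.5],[0,0,0]]
    - [0,[-10,0,8.5],[0,0,0]]
    - [0,[-9,0,9.5],[0,0,0]]

```text
t: 5.15
position: [482.2, -216.6, 147.3]
tcp_rot: [-0.002, 0.999, 0.036, -0.003]
ft_force: [-0.1, -2.1, 1.6]
opening: -0.004
grip_force: 0.8
```

Run:
```python
from h import *
P,M=st(); print(case(P))
c,p,d=snap('side'); W=cloud(c,d)
c,p,d=snap('top'); save('t2.png',cv2.resize(p[120:280,240:420],(675,600)))
```

```text
t 5.15 P [ 482.2 -216.6  147.3] x [ 0.997  0.072 -0.005] y [ 0.072 -0.997 -0.004] z [-0.006  0.004 -1.   ] F [-0.1 -2.1  1.6] op -0.004 g 0.8 q [-0.28  0.51  0.82  1.93 -0.47  0.91 -0.72]
[ 465.5 -250.5  147.3]
```

View pics/t2.png

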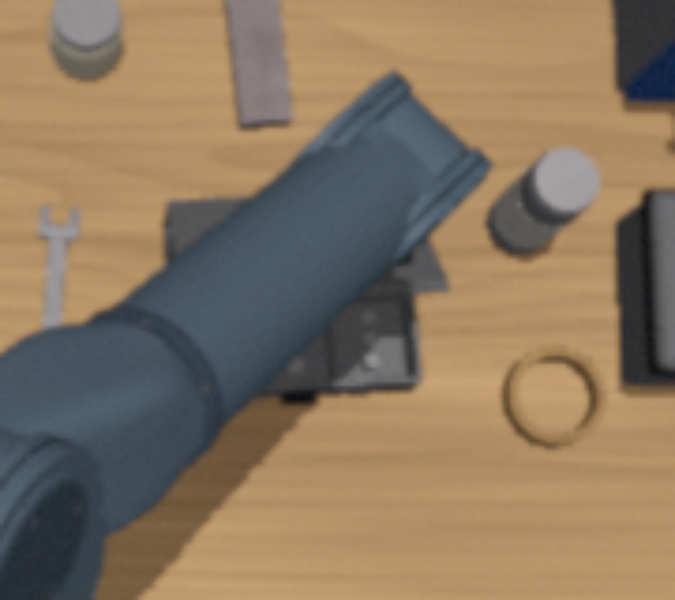

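The view shows the lid partly down, its free corner at (440,290), and the can, tape and wrench undisturbed. Continuing the arc.

Emit:
move_arm:
  series:
    - [0,[-7,0,10],[0,0,0]]
    - [0,[-7,0,11],[0,0,0]]
    - [0,[-6,0,11.5],[0,0,0]]
    - [0,[-4.5,0,12],[0,0,0]]
    - [0,[-3,0,12.5],[0,0,0]]

```text
t: 5.67
position: [463.6, -216.2, 86.4]
tcp_rot: [0.001, 0.999, 0.039, 0.002]
ft_force: [-0.1, -0.3, 2.3]
opening: -0.001
grip_force: 0.8
```

Emit:
move_arm:
  series:
    - [0,[-1,0,12],[0,0,0]]
    - [0,[0,0,6],[0,0,0]]
    - [0,[0,0,5],[0,0,0]]
    - [0,[0,0,0],[0,0,0]]
    - [0,[0,0,0],[0,0,0]]

```text
t: 6.08
position: [460.9, -215.6, 61.9]
tcp_rot: [0.0, 0.999, 0.039, 0.0]
ft_force: [-0.2, -1.2, -0.0]
opening: 0.0
grip_force: 0.0
```

Run:
```python
from h import *
P,M=st(); print(case(P))
c,p,d=snap('top'); W=cloud(c,d); s=W.reshape(-1,3); a=np.deg2rad(4.1)
X=s[:,0]*np.cos(a)+s[:,1]*np.sin(a);Y=-s[:,0]*np.sin(a)+s[:,1]*np.cos(a)
for lo in range(340,580,15):
    k=(X>lo)&(X<lo+15)&(Y>-352)&(Y<-138)&(s[:,2]<150); print(lo,k.sum(),np.percentile(s[k,2],[5,50,95]).round(0) if k.any() else '')
save('t3.png',cv2.resize(p[120:280,240:420],(675,600)))
```

```text
t 6.08 P [ 460.9 -215.6   61.9] x [0.997 0.078 0.001] y [ 0.078 -0.997  0.   ] z [ 0.001 -0.    -1.   ] F [-0.2 -1.2 -0. ] op 0.0 g 0.0 q [-0.19  0.6   0.7   2.03 -0.59  0.72 -0.6 ]
[ 444.3 -248.    61.9]
340 260 [-5.  1.  7.]
355 228 [-6.  0.  7.]
370 224 [-6.  1. 45.]
385 260 [ -2.  53. 112.]
400 229 [  4. 105. 113.]
415 115 [ 98. 104. 109.]
430 72 [ 94. 100. 105.]
445 37 [ 91.  95. 100.]
460 9 [87. 91. 98.]
475 0 
490 1 [84. 84. 84.]
505 23 [74. 78. 85.]
520 64 [71. 75. 80.]
535 97 [66. 71. 77.]
550 93 [62. 67. 72.]
565 38 [-3.  1.  6.]
```

View pics/t3.png

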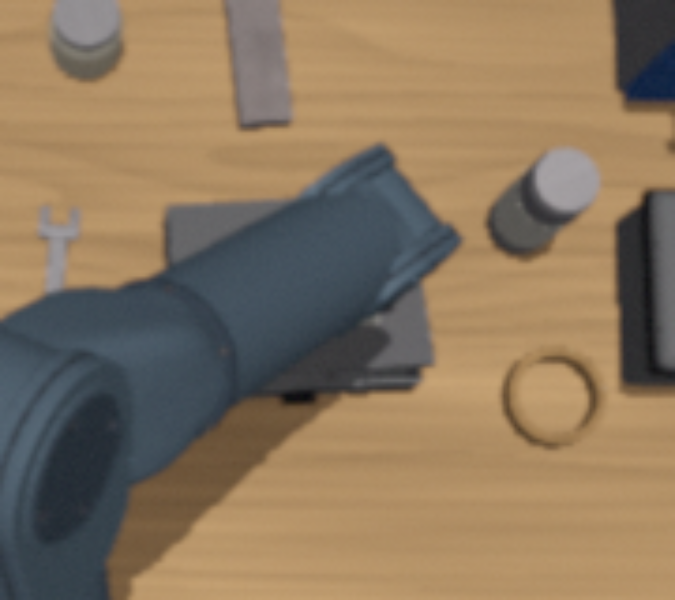

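Run:
```python
from h import *
c,p,d=snap('side'); c2,p2,d2=snap('wrist')
save('s3.png',np.hstack([cv2.resize(p[90:240,200:350],(400,400)),cv2.resize(p2,(400,400))]))
st()
```

```text
t 6.23 P [ 460.9 -215.7   62. ] x [0.997 0.078 0.001] y [ 0.078 -0.997  0.   ] z [ 0.001 -0.    -1.   ] F [ 0.  -0.1 -0.5] op 0.001 g 0.0 q [-0.19  0.6   0.71  2.03 -0.59  0.72 -0.6 ]
```

View pics/s3.png

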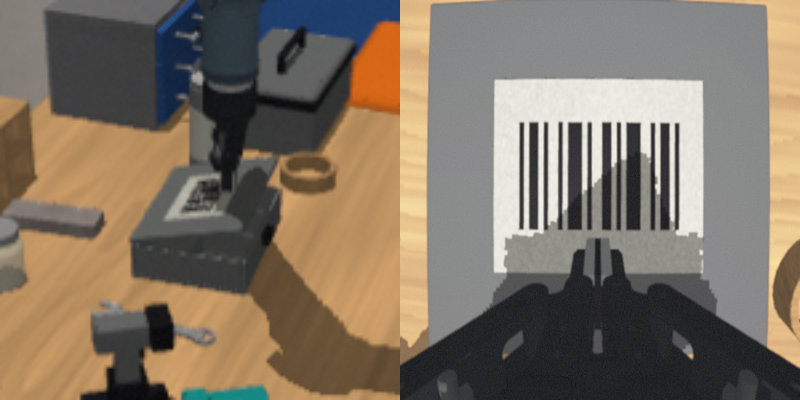

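The side view shows the lid still open about 0.27 rad. In the wrist view the closed tips run on into the plate by the label, with no force read. So the tips have gone through the plate's surface and the contact is not working. I'll back straight up and recheck.

Emit:
move_arm:
  series:
    - [0,[0,0,-12],[0,0,0]]
    - [0,[0,0,-12],[0,0,0]]
    - [0,[0,0,-12],[0,0,0]]
    - [0,[0,0,-12],[0,0,0]]
    - [0,[0,0,-12],[0,0,0]]

```text
t: 6.65
position: [460.7, -215.8, 123.4]
tcp_rot: [0.0, 0.999, 0.039, 0.001]
ft_force: [-0.5, -0.0, 1.0]
opening: 0.001
grip_force: 0.0
```

```bash
cat >> h.py <<'E'
def lid():
    c,p,d=snap('top'); s=cloud(c,d).reshape(-1,3)[d.ravel()>0]
    C=case(s.T); X,Y,Z=C
    k=(X>400)&(X<552)&(Y>-352)&(Y<-300)&(Z<235); k2=(X>400)&(X<552)&(Y>-190)&(Y<-138)&(Z<235)
    for m in (k,k2):
        if m.sum()<8: continue
        f=np.polyfit(X[m],Z[m],1); r=np.abs(Z[m]-np.polyval(f,X[m]))<8; f=np.polyfit(X[m][r],Z[m][r],1); print('lid th',-np.arctan(f[0]).round(3),'z@430,550',np.polyval(f,[430,550]).round(1),m.sum(),r.sum())
E
python3 - <<'E'
from h import *
P,M=st(); print(case(P)); lid()
c,p,d=snap('wrist'); W=cloud(c,d); print('lid z',[(v,case(W[v,128])) for v in (50,120,200)],[(v,case(W[v,60])) for v in (50,200)])
C=case(W.reshape(-1,3).T); k=(C[0]>385)&(C[0]<560)&(C[1]>-355)&(C[1]<-135)&(C[2]>40)&(d.ravel()>0)
f=np.linalg.lstsq(np.c_[C[0][k],C[1][k],np.ones(k.sum())],C[2][k],rcond=None)[0];print(f,k.sum())
E
```

```text
t 6.65 P [ 460.7 -215.8  123.4] x [0.997 0.078 0.001] y [ 0.078 -0.997  0.   ] z [ 0.001 -0.    -1.   ] F [-0.5 -0.   1. ] op 0.001 g 0.0 q [-0.27  0.5   0.8   2.   -0.49  0.83 -0.68]
[ 444.1 -248.1  123.4]
lid th 0.027 z@430,550 [99.6 96.4] 282 89
lid th 0.266 z@430,550 [101.7  69. ] 220 218
lid z [(50, array([ 545.9, -163.9,   69.9])), (120, array([ 499.4, -164.5,   81.7])), (200, array([ 447.3, -165.4,   96.9]))] [(50, array([ 5.571e+02, -7.640e+01, -5.000e-01])), (200, array([416.6, -57. ,  -0.8]))]
[-8.48190736e-01 -2.58214425e-02  5.36961046e+02] 119444
```

Emit:
move_arm:
  series:
    - [40,[-12,0,0],[0,0,0]]
    - [40,[-12,0,0],[0,0,0]]
    - [40,[0,0,8],[0,0,0]]
    - [40,[0,0,5],[0,0,0]]
    - [40,[0,0,4],[0,0,0]]

```text
t: 7.17
position: [436.8, -217.0, 103.7]
tcp_rot: [-0.0, 0.999, 0.039, -0.0]
ft_force: [-0.2, -0.8, -0.7]
opening: 0.468
grip_force: 0.0
```

Emit:
move_arm:
  series:
    - [40,[0,0,4],[0,0,0]]
    - [40,[0,0,4],[0,0,0]]
    - [40,[0,0,4],[0,0,0]]
    - [40,[0,0,4],[0,0,0]]
    - [40,[0,0,0],[0,0,0]]

```text
t: 7.58
position: [436.0, -217.3, 87.8]
tcp_rot: [-0.0, 0.999, 0.039, -0.001]
ft_force: [-0.6, -0.2, -0.4]
opening: 0.464
grip_force: 0.0
```

Run:
```python
from h import *
P,M=st(); print(case(P)); lid()
```

```text
t 7.58 P [ 436.  -217.3   87.8] x [ 0.997  0.078 -0.001] y [ 0.078 -0.997 -0.   ] z [-0.001  0.    -1.   ] F [-0.6 -0.2 -0.4] op 0.464 g 0.0 q [-0.22  0.53  0.76  2.08 -0.54  0.74 -0.61]
[ 419.4 -247.9   87.8]
lid th -0.321 z@430,550 [105.8 145.8] 152 16
lid th 0.263 z@430,550 [101.7  69.4] 316 309
```

Run:
```python
from h import *
P,M=st()
c,p,d=snap('wrist'); W=cloud(c,d); print('cam',np.round(c['pose'],2)[:3].tolist())
T=(W.reshape(-1,3)-P)@M; T=T.reshape(384,512,3)
for v in range(200,384,12):
    print(v,[tuple(T[v,u].round(0).astype(int)) for u in range(190,330,16)])
save('w4.png',p)
```

```text
t 7.63 P [ 436.1 -217.4   88.2] x [ 0.997  0.078 -0.001] y [ 0.078 -0.997 -0.   ] z [-0.001  0.    -1.   ] F [-0.9 -0.7 -0.3] op 0.471 g 0.0 q [-0.22  0.53  0.76  2.08 -0.54  0.74 -0.61]
cam [[0.08, 0.96, 0.27, 503.76], [-1.0, 0.07, 0.02, -212.69], [-0.0, -0.27, 0.96, 269.47]]
200 [(np.int64(15), np.int64(-34), np.int64(-11)), (np.int64(15), np.int64(-25), np.int64(-13)), (np.int64(15), np.int64(-16), np.int64(-12)), (np.int64(15), np.int64(-7), np.int64(-12)), (np.int64(15), np.int64(1), np.int64(-12)), (np.int64(15), np.int64(10), np.int64(-13)), (np.int64(15), np.int64(18), np.int64(-12)), (np.int64(15), np.int64(27), np.int64(-13)), (np.int64(16), np.int64(35), np.int64(-14))]
212 [(np.int64(9), np.int64(-33), np.int64(-15)), (np.int64(9), np.int64(-25), np.int64(-13)), (np.int64(9), np.int64(-16), np.int64(-13)), (np.int64(9), np.int64(-7), np.int64(-13)), (np.int64(9), np.int64(1), np.int64(-14)), (np.int64(8), np.int64(10), np.int64(-13)), (np.int64(9), np.int64(18), np.int64(-15)), (np.int64(9), np.int64(27), np.int64(-14)), (np.int64(9), np.int64(36), np.int64(-14))]
224 [(n
[... 5117 characters left out ...]
t64(-124)), (np.int64(11), np.int64(-3), np.int64(-124)), (np.int64(11), np.int64(1), np.int64(-124)), (np.int64(12), np.int64(4), np.int64(-124)), (np.int64(11), np.int64(8), np.int64(-124)), (np.int64(19), np.int64(10), np.int64(-132)), (np.int64(20), np.int64(13), np.int64(-133))]
380 [(np.int64(20), np.int64(-11), np.int64(-135)), (np.int64(12), np.int64(-9), np.int64(-127)), (np.int64(12), np.int64(-6), np.int64(-128)), (np.int64(11), np.int64(-3), np.int64(-127)), (np.int64(11), np.int64(1), np.int64(-127)), (np.int64(12), np.int64(4), np.int64(-128)), (np.int64(11), np.int64(8), np.int64(-126)), (np.int64(19), np.int64(9), np.int64(-135)), (np.int64(21), np.int64(12), np.int64(-136))]
```

View pics/w4.png

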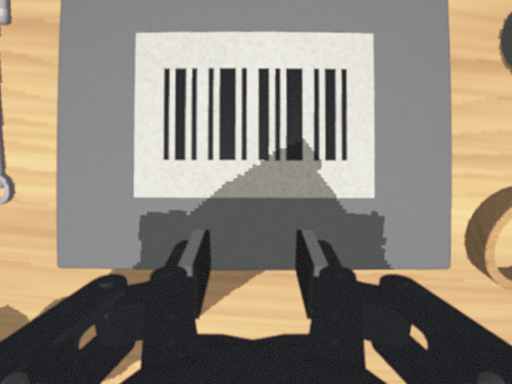

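The wrist view shows the pads ending about 50 mm short of the reported TCP, hanging in free air above the lid. Their 40 mm gap matches that depth. So the true tips sit about 45 mm behind the reported TCP, which explains the missing force. I'll correct for this and press on down with the fingers shut.

Emit:
move_arm:
  series:
    - [0,[0,0,4],[0,0,0]]
    - [0,[0,0,4],[0,0,0]]
    - [0,[0,0,4],[0,0,0]]
    - [0,[0,0,5],[0,0,0]]
    - [0,[0,0,5],[0,0,0]]

```text
t: 8.1
position: [436.4, -217.4, 66.1]
tcp_rot: [-0.0, 0.999, 0.039, -0.0]
ft_force: [-0.4, 0.1, 1.6]
opening: 0.001
grip_force: 0.5
```

Emit:
move_arm:
  series:
    - [0,[0,0,6],[0,0,0]]
    - [0,[0,0,6],[0,0,0]]
    - [0,[0,0,6],[0,0,0]]
    - [0,[0,0,6],[0,0,0]]
    - [0,[0,0,6],[0,0,0]]

```text
t: 8.52
position: [436.2, -217.5, 35.9]
tcp_rot: [-0.0, 0.999, 0.039, -0.0]
ft_force: [-0.9, -0.0, 1.9]
opening: -0.0
grip_force: 0.6
```

```bash
cat >> h.py <<'E'
def tip(P,M):
    c,p,d=snap('wrist'); W=cloud(c,d); T=((W-P)@M); m=(d>0)&(d<200)&(np.abs(T[...,1])<40)&(np.abs(T[...,0])<16)
    m[:,:120]=0; m[:,400:]=0
    v,u=np.nonzero(m); i=np.argsort(v)[:6]; print('tips(tool frame)',[(v[j],u[j],T[v[j],u[j]].round(0).tolist()) for j in i])
E
python3 - <<'E'
from h import *
print(env.tcp_to_grasp)
P,M=st(); print(case(P)); lid(); tip(P,M)
E
```

```text
18.700000000000003
t 8.52 P [ 436.2 -217.5   35.9] x [ 0.997  0.078 -0.   ] y [ 0.078 -0.997 -0.   ] z [-0.  0. -1.] F [-0.9 -0.   1.9] op -0.0 g 0.6 q [-0.14  0.61  0.66  2.09 -0.64  0.64 -0.54]
[ 419.5 -248.1   35.9]
lid th 0.058 z@430,550 [74.8 67.8] 120 116
lid th 0.065 z@430,550 [74.6 66.8] 253 251
tips(tool frame) [(np.int64(213), np.int64(276), [16.0, 11.0, -36.0]), (np.int64(213), np.int64(301), [16.0, 23.0, -36.0]), (np.int64(213), np.int64(314), [16.0, 29.0, -35.0]), (np.int64(213), np.int64(323), [16.0, 33.0, -36.0]), (np.int64(214), np.int64(167), [16.0, -40.0, -37.0]), (np.int64(214), np.int64(170), [16.0, -38.0, -37.0])]
```

Contact is confirmed: the tips sit about 40 mm behind the reported TCP and the lid is at 0.06 rad. Pressing it fully closed.

Emit:
move_arm:
  series:
    - [0,[0,0,5],[0,0,0]]
    - [0,[0,0,4],[0,0,0]]
    - [0,[0,0,3],[0,0,0]]
    - [0,[0,0,1],[0,0,0]]
    - [0,[0,0,0],[0,0,0]]

```text
t: 9.03
position: [436.8, -217.6, 26.8]
tcp_rot: [-0.002, 0.999, 0.038, 0.001]
ft_force: [-12.7, 7.9, 54.6]
opening: -0.0
grip_force: 27.3
```

Run:
```python
from h import *
P,M=st(); print(case(P)); lid()
```

```text
t 9.03 P [ 436.8 -217.6   26.8] x [0.997 0.076 0.003] y [ 0.076 -0.997 -0.003] z [ 0.002  0.004 -1.   ] F [-12.7   7.9  54.6] op -0.0 g 27.3 q [-0.12  0.63  0.64  2.1  -0.66  0.62 -0.52]
[ 420.1 -248.3   26.8]
lid th -0.011 z@430,550 [66.2 67.5] 119 115
lid th 0.0 z@430,550 [66.5 66.5] 249 245
```

Emit:
move_arm:
  series:
    - [0,[0,0,0],[0,0,0]]
    - [0,[0,0,-4],[0,0,0]]
    - [0,[0,0,-20],[0,0,0]]
    - [0,[0,0,-40],[0,0,0]]
    - [0,[0,0,-40],[0,0,0]]

```text
t: 9.5
position: [435.2, -217.1, 128.0]
tcp_rot: [-0.0, 0.999, 0.039, -0.001]
ft_force: [1.5, -0.5, 0.8]
opening: 0.005
grip_force: 0.0
```

Emit:
move_arm:
  series:
    - [40,[0,-20,-30],[0,0,-0.1]]
    - [40,[0,0,0],[0,0,-0.1]]
    - [40,[0,0,0],[0,0,-0.1]]
    - [40,[0,0,0],[0,0,-0.1]]
    - [85,[0,0,0],[0,0,-0.106]]

```text
t: 9.92
position: [435.2, -197.1, 157.8]
tcp_rot: [0.0, 0.957, 0.291, 0.001]
ft_force: [-0.3, -0.6, -0.3]
opening: 0.595
grip_force: 0.0
```

```bash
cat >> h.py <<'E'
def to(P,M,g): print('to go tool axes',(M.T@(np.array(g)-P)).round(1))
E
python3 - <<'E'
from h import *
P,M=st(); lid(); print('yaw x',np.degrees(np.arctan2(M[1,0],M[0,0]))); to(P,M,[450.6,192.7,150])
E
```

```text
t 9.92 P [ 435.2 -197.1  157.8] x [0.831 0.556 0.001] y [ 0.556 -0.831  0.   ] z [ 0.001  0.    -1.   ] F [-0.3 -0.6 -0.3] op 0.595 g 0.0 q [-0.28  0.36  0.75  2.05 -0.33  0.85 -0.32]
lid th 0.003 z@430,550 [66.5 66.2] 140 136
lid th 0.001 z@430,550 [66.6 66.4] 447 435
yaw x 33.77966813965389
to go tool axes [ 229.5 -315.4    7.9]
```

Emit:
move_arm:
  series:
    - [85,[15,-20.5,0],[0,0,0]]
    - [85,[23,-31.5,0],[0,0,0]]
    - [85,[23,-31.5,0],[0,0,0]]
    - [85,[23,-31.5,0],[0,0,0]]
    - [85,[23,-31.5,0],[0,0,0]]

```text
t: 10.38
position: [443.3, -14.5, 157.6]
tcp_rot: [-0.0, 0.958, 0.286, 0.0]
ft_force: [0.2, -0.5, -0.1]
opening: 0.996
grip_force: 0.0
```

Emit:
move_arm:
  series:
    - [85,[23,-31.5,0],[0,0,0]]
    - [85,[23,-31.5,0],[0,0,0]]
    - [85,[15,-20.5,0],[0,0,0]]
    - [85,[6,-8,0],[0,0,0]]
    - [85,[0,0,0],[0,0,0]]

```text
t: 10.8
position: [448.9, 99.5, 157.4]
tcp_rot: [-0.0, 0.957, 0.289, 0.0]
ft_force: [0.7, -0.7, -0.5]
opening: 0.994
grip_force: 0.0
```

Run:
```python
from h import *
P,M=st()
c,p,d=snap('wrist'); W=cloud(c,d); save('w5.png',p)
T=(W-P)@M; h=p.astype(int); m=(d>0)&(W[...,2]>138)&(W[...,2]<160)&(np.hypot(W[...,0]-440,W[...,1]-186)<80)
q=W[m]; print('head top',m.sum(),np.median(q,0).round(1),cv2.minAreaRect(q[:,:2].astype(np.float32)))
b=h[m].sum(1); g=q[b>210]; print('grey',len(g),cv2.minAreaRect(g[:,:2].astype(np.float32)))
to(P,M,[450.6,192.7,71])
```

```text
t 10.8 P [448.9  99.5 157.4] x [0.833 0.554 0.   ] y [ 0.554 -0.833 -0.   ] z [ 0.  0. -1.] F [ 0.7 -0.7 -0.5] op 0.994 g 0.0 q [-0.89  0.31  0.68  2.09 -0.27  0.83 -1.03]
head top 10071 [441.1 181.9 148.6] ((440.2257995605469, 182.580078125), (96.22256469726562, 46.081485748291016), 33.42143630981445)
grey 6616 ((440.12042236328125, 182.73980712890625), (96.22256469726562, 45.698787689208984), 33.42143630981445)
to go tool axes [ 53.  -76.6  86.4]
```

View pics/w5.png

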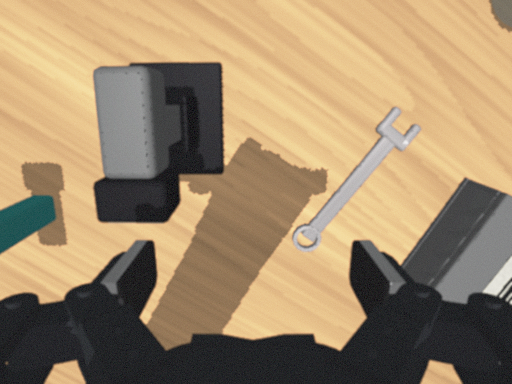

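Grey head at (130,120), nose at (137,197), black stand behind it, wrench at (350,180). The rectangle is 96×46 mm at 33.4°, as it should be.

Emit:
move_arm:
  series:
    - [85,[20,-28,0],[0,0,0]]
    - [85,[22,-31,0],[0,0,0]]
    - [85,[11,-15.5,0],[0,0,0]]
    - [85,[0,0,16],[0,0,0]]
    - [85,[0,0,20],[0,0,0]]

```text
t: 11.27
position: [453.8, 187.9, 122.2]
tcp_rot: [-0.0, 0.958, 0.287, 0.002]
ft_force: [0.2, -1.7, -0.4]
opening: 0.994
grip_force: 0.0
```

Run:
```python
from h import *
P,M=st(); to(P,M,[451.7,190.8,71])
c,p,d=snap('wrist'); W=cloud(c,d); T=(W-P)@M
m=(d>0)&(W[...,2]>138)&(W[...,2]<156)&(abs(T[...,1])<30)&(abs(T[...,0])<100); q=T[m]
print(m.sum(),np.percentile(q,[1,50,99],axis=0).round(1).tolist())
m2=m&(T[...,0]>-20); print('y ext',np.percentile(T[m2][:,1],[0.5,99.5]))
```

```text
t 11.27 P [453.8 187.9 122.2] x [0.835 0.55  0.003] y [ 0.55  -0.835  0.001] z [ 0.003  0.001 -1.   ] F [ 0.2 -1.7 -0.4] op 0.994 g 0.0 q [-0.98  0.42  0.61  2.04 -0.34  0.77 -1.14]
to go tool axes [-0.3 -3.6 51.2]
11536 [[-57.4, -24.5, -29.4], [-11.5, -3.6, -26.4], [33.5, 17.6, -18.9]]
y ext [-20.48176658  12.954008  ]
```

Emit:
move_arm:
  series:
    - [85,[0,-1,20],[0,0,0]]
    - [85,[0,0,18],[0,0,0]]
    - [85,[0,0,10],[0,0,0]]
    - [85,[0,0,3],[0,0,0]]
    - [85,[0,0,0],[0,0,0]]

```text
t: 11.73
position: [451.5, 187.7, 70.5]
tcp_rot: [0.0, 0.958, 0.287, -0.0]
ft_force: [0.2, -0.3, 0.5]
opening: 0.994
grip_force: 0.0
```

Run:
```python
from h import *
P,M=st(); to(P,M,[451.7,190.8,71])
c,p,d=snap('wrist'); W=cloud(c,d); T=(W-P)@M
m=(d>0)&(W[...,2]>138)&(W[...,2]<156)&(abs(T[...,1])<30)&(T[...,0]<40)&(T[...,0]>-25); q=T[m]
print(m.sum(),np.percentile(q,[.5,50,99.5],axis=0).round(1).tolist())
```

```text
t 11.73 P [451.5 187.7  70.5] x [ 0.836  0.549 -0.001] y [ 0.549 -0.836  0.   ] z [-0.001 -0.001 -1.   ] F [ 0.2 -0.3  0.5] op 0.994 g 0.0 q [-0.92  0.51  0.55  2.07 -0.42  0.67 -1.08]
to go tool axes [ 1.9 -2.5 -0.5]
13162 [[-18.5, -19.2, -79.4], [12.8, -2.3, -77.8], [35.7, 14.2, -68.7]]
```

Centre on it (x +2, y −2.5), then close.

Emit:
move_arm:
  series:
    - [85,[2,-2.5,0],[0,0,0]]
    - [60,[0,0,0],[0,0,0]]
    - [30,[0,0,0],[0,0,0]]
    - [20,[0,0,0],[0,0,0]]
    - [20,[0,0,0],[0,0,0]]

```text
t: 12.2
position: [451.8, 192.6, 70.9]
tcp_rot: [-0.0, 0.958, 0.288, 0.0]
ft_force: [0.2, 0.2, -0.3]
opening: 0.452
grip_force: 0.0
```

Emit:
move_arm:
  series:
    - [10,[0,0,0],[0,0,0]]
    - [10,[0,0,0],[0,0,0]]
    - [10,[0,0,-4],[0,0,0]]
    - [10,[0,0,-8],[0,0,0]]
    - [10,[0,0,-8],[0,0,0]]

```text
t: 12.62
position: [451.2, 192.1, 90.9]
tcp_rot: [0.0, 0.958, 0.288, -0.001]
ft_force: [0.4, -0.2, -1.3]
opening: 0.388
grip_force: 59.7
```

Gripped at 33 mm with 60 N. Lifting clear.

Emit:
move_arm:
  series:
    - [10,[0,0,-15],[0,0,0]]
    - [10,[0,0,-20],[0,0,0]]
    - [10,[0,0,-25],[0,0,0]]
    - [10,[0,0,-25],[0,0,0]]
    - [10,[0,0,-25],[0,0,0]]

```text
t: 13.03
position: [451.4, 192.0, 202.2]
tcp_rot: [0.0, 0.958, 0.288, -0.0]
ft_force: [-0.1, -0.2, -2.7]
opening: 0.395
grip_force: 59.7
```

Emit:
move_arm:
  series:
    - [10,[0,0,-25],[0,0,0]]
    - [10,[0,0,-25],[0,0,0]]
    - [10,[0,0,-15],[0,0,0]]
    - [10,[0,0,0],[0,0,0]]
    - [10,[0,0,0],[0,0,0]]

```text
t: 13.45
position: [451.8, 192.5, 266.2]
tcp_rot: [-0.001, 0.958, 0.288, 0.001]
ft_force: [0.4, -0.3, -3.2]
opening: 0.39
grip_force: 59.8
```

Run:
```python
from h import *
P,M=st()
c,p,d=snap('wrist'); W=cloud(c,d); T=(W-P)@M
# nose in tool frame
m=(d>0)&(abs(T[...,1])<35)&(T[...,0]<45)&(T[...,0]>-75)&(T[...,2]<-20)&(T[...,2]>-85); q=T[m]
print(m.sum(),np.percentile(q,[1,50,99],axis=0).round(1).tolist())
c,p,d=snap('side'); save('s6.png',cv2.resize(p[40:260,130:350],(600,600)))
```

```text
t 13.45 P [451.8 192.5 266.2] x [0.834 0.551 0.002] y [ 0.551 -0.834 -0.001] z [ 0.001  0.001 -1.   ] F [ 0.4 -0.3 -3.2] op 0.39 g 59.8 q [-1.11  0.21  0.72  1.89 -0.16  1.09 -1.32]
16691 [[-19.6, -28.3, -83.8], [10.9, 0.7, -77.1], [32.9, 29.5, -47.1]]
```

View pics/s6.png

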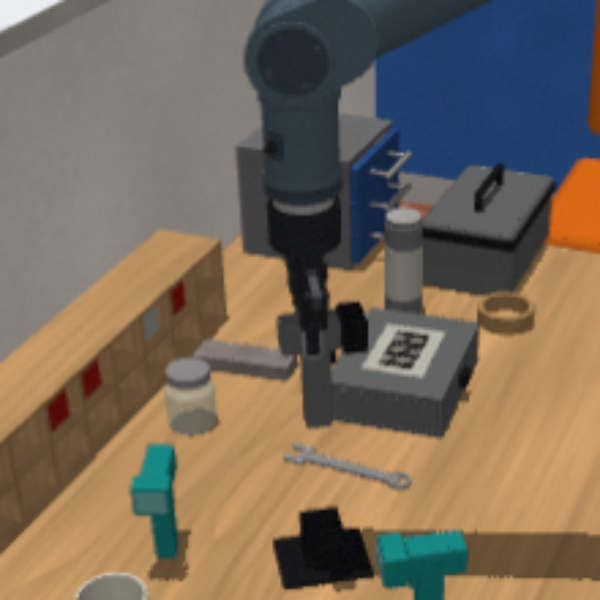

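Scanner held upright well above the bench, stand empty at (325,555), lid closed with the label up. Tipping it nose-down now.

Emit:
move_arm:
  series:
    - [10,[0,0,0],[0,0.06,0]]
    - [10,[0,0,0],[0,0.1,0]]
    - [10,[0,0,0],[0,0.12,0]]
    - [10,[0,0,0],[0,0.12,0]]
    - [10,[0,0,0],[0,0.12,0]]

```text
t: 13.97
position: [450.6, 192.6, 265.0]
tcp_rot: [-0.075, 0.925, 0.278, 0.248]
ft_force: [2.0, -1.0, -3.5]
opening: 0.39
grip_force: 60.2
```

Emit:
move_arm:
  series:
    - [10,[0,0,0],[0,0.12,0]]
    - [10,[0,0,0],[0,0.1,0]]
    - [10,[0,0,0],[0,0.03,0]]
    - [10,[0,0,0],[0,0,0]]
    - [10,[0,0,0],[0,0,0]]

```text
t: 14.38
position: [446.3, 196.9, 268.8]
tcp_rot: [-0.093, 0.914, 0.28, 0.277]
ft_force: [0.2, 0.8, -0.7]
opening: 0.395
grip_force: 60.3
```

```bash
cat >> h.py <<'E'
def label():
    c,p,d=snap('top'); W=cloud(c,d); C=case(W.reshape(-1,3).T)
    m=(p.min(2).ravel()>150)&(C[0]>380)&(C[0]<565)&(C[1]>-360)&(C[1]<-130)&(abs(C[2]-66)<15); q=W.reshape(-1,3)[m]
    r=cv2.minAreaRect(q[:,:2].astype(np.float32)); print('label',m.sum(),r,np.median(q[:,2])); return r
E
python3 - <<'E'
from h import *
P,M=st(); print('tilt',np.degrees(np.arccos(-M[2,2]))); label(); lid()
L=np.array([489.3,-210.6,65.5]); G=L+M@np.array([161,0,58]); print(G); to(P,M,G)
to(P,M,[*G[:2],P[2]+20])
E
```

```text
t 14.38 P [446.3 196.9 268.8] x [0.689 0.461 0.558] y [ 0.564 -0.826 -0.014] z [ 0.454  0.325 -0.829] F [ 0.2  0.8 -0.7] op 0.395 g 60.3 q [-0.87 -0.19  0.4   2.38 -0.06  0.35 -1.39]
tilt 33.960506186158156
label 445 ((489.5721435546875, -212.78147888183594), (87.33824157714844, 125.65947723388672), 3.8225674629211426) 66.61246824071031
lid th 0.0 z@430,550 [66.4 66.4] 687 674
lid th 0.004 z@430,550 [66.5 66. ] 689 676
[ 626.66428375 -117.49436566  107.30184691]
to go tool axes [-110.9  363.6  113.8]
to go tool axes [ -9.5 361.  -36.8]
```

Joint 4 reached its range because the arm is too close in here; the target lies farther out. Moving across at this height first.

Emit:
move_arm:
  series:
    - [10,[0,20,-2],[0,0,0]]
    - [10,[-1,36,-4],[0,0,0]]
    - [10,[-1,36,-4],[0,0,0]]
    - [10,[-1,36,-4],[0,0,0]]
    - [10,[-1,36,-4],[0,0,0]]

```text
t: 14.9
position: [528.6, 56.9, 281.1]
tcp_rot: [-0.093, 0.913, 0.281, 0.279]
ft_force: [0.7, 1.1, -3.5]
opening: 0.393
grip_force: 60.3
```

Emit:
move_arm:
  series:
    - [10,[-1,36,-4],[0,0,0]]
    - [10,[-1,36,-4],[0,0,0]]
    - [10,[-1,36,-4],[0,0,0]]
    - [10,[-1,36,-4],[0,0,0]]
    - [10,[-1,36,-4],[0,0,0]]

```text
t: 15.32
position: [592.0, -64.5, 283.6]
tcp_rot: [-0.094, 0.917, 0.282, 0.266]
ft_force: [0.9, 1.1, 0.6]
opening: 0.398
grip_force: 60.6
```

Emit:
move_arm:
  series:
    - [10,[0,15,0],[0,0.06,0]]
    - [10,[0,0,0],[0,0.06,0]]
    - [10,[0,0,0],[0,0.04,0]]
    - [10,[0,0,0],[0,0,0]]
    - [10,[0,0,0],[0,0,0]]

```text
t: 15.73
position: [599.4, -78.0, 283.9]
tcp_rot: [-0.115, 0.894, 0.271, 0.339]
ft_force: [0.4, 0.5, -2.3]
opening: 0.39
grip_force: 61.0
```

```bash
cat >> h.py <<'E'
def goal():
    P,M=st(); print('tilt',np.degrees(np.arccos(-M[2,2])))
    L=np.array([489.5,-211.5,65.5]); G=L+M@np.array([161,0,58]); print(G.round(0)); to(P,M,G)
    print('label in window frame: x %.0f, y(tool) %.0f, z(tool) %.0f'%tuple(M.T@(L-P)-np.array([-61,0,-58])))
E
python3 -c "
from h import *
goal()"
```

```text
t 15.73 P [599.4 -78.  283.9] x [0.624 0.406 0.668] y [ 0.562 -0.827 -0.022] z [ 0.543  0.389 -0.744] F [ 0.4  0.5 -2.3] op 0.39 g 61.0 q [-0.44  0.33  1.04  2.08 -1.25  1.01  0.34]
tilt 41.90493641215251
[ 621. -124.  130.]
to go tool axes [-107.6   53.4  108.9]
label in window frame: x -208, y(tool) 53, z(tool) 109
```

Emit:
move_arm:
  series:
    - [10,[-18,9,18],[0,0,0]]
    - [10,[-18,9,18],[0,0,0]]
    - [10,[-18,9,18],[0,0,0]]
    - [10,[-18,9,18],[0,0,0]]
    - [10,[-18,9,18],[0,0,0]]

```text
t: 16.15
position: [614.0, -107.3, 184.8]
tcp_rot: [-0.115, 0.894, 0.273, 0.336]
ft_force: [0.2, -0.0, -3.5]
opening: 0.394
grip_force: 61.0
```

```bash
python3 -c "
from h import *
goal()"
```

```text
t 16.15 P [ 614.  -107.3  184.8] x [0.625 0.411 0.664] y [ 0.565 -0.825 -0.022] z [ 0.539  0.388 -0.748] F [ 0.2 -0.  -3.5] op 0.394 g 61.0 q [ 0.23  0.42  0.28  2.06 -1.3   0.78  0.52]
tilt 41.61841693800229
[ 621. -123.  129.]
to go tool axes [-38.8  18.2  39.6]
label in window frame: x -139, y(tool) 18, z(tool) 40
```

Joint 5 is close to its range. I'll yaw the tool a little towards radial while finishing the approach and watch it.

Emit:
move_arm:
  series:
    - [10,[-5,3,6],[-0.066,0,0.075]]
    - [10,[-5,3,6],[-0.066,0,0.075]]
    - [10,[0,0,0],[0,0,0]]

```text
t: 16.4
position: [614.2, -107.3, 171.2]
tcp_rot: [-0.1, 0.909, 0.219, 0.339]
ft_force: [0.2, 1.5, -2.2]
opening: 0.393
grip_force: 61.1
```

```bash
python3 -c "
from h import *
goal()"
```

```text
t 16.4 P [ 614.2 -107.3  171.2] x [0.674 0.33  0.661] y [ 0.466 -0.884 -0.034] z [ 0.573  0.331 -0.749] F [ 0.2  1.5 -2.2] op 0.393 g 61.1 q [ 0.51  0.41 -0.1   2.11 -1.3   0.55  0.46]
tilt 41.461110129068786
[ 631. -139.  128.]
to go tool axes [-27.3  37.5  31.2]
label in window frame: x -127, y(tool) 37, z(tool) 31
```

Emit:
move_arm:
  series:
    - [10,[-6,9,7],[0,0,0]]
    - [10,[-7,10,8],[0,0,0]]
    - [10,[-7,10,8],[0,0,0]]
    - [10,[-5,7,6],[0,0,0]]
    - [10,[0,0,0],[0,0,0]]

```text
t: 16.82
position: [630.9, -143.7, 129.9]
tcp_rot: [-0.097, 0.91, 0.219, 0.338]
ft_force: [-1.2, -0.7, -2.3]
opening: 0.392
grip_force: 61.1
```

```bash
python3 -c "
from h import *
goal()"
```

```text
t 16.82 P [ 630.9 -143.7  129.9] x [0.676 0.332 0.657] y [ 0.463 -0.886 -0.029] z [ 0.573  0.324 -0.753] F [-1.2 -0.7 -2.3] op 0.392 g 61.1 q [ 0.62  0.53 -0.18  2.04 -1.3   0.52  0.53]
tilt 41.14759716099604
[ 632. -139.  128.]
to go tool axes [ 0.6 -3.6  3.6]
label in window frame: x -99, y(tool) -4, z(tool) 4
```

Emit:
move_arm:
  series:
    - [10,[0,-2,2],[0,0,0]]
    - [10,[0,0,0],[0,0,0]]
    - [10,[0,0,0],[0,0,0]]
    - [10,[0,0,0],[0,0,0]]
    - [10,[0,0,0],[0,0,0]]

```text
t: 17.23
position: [630.7, -139.3, 130.7]
tcp_rot: [-0.098, 0.91, 0.219, 0.339]
ft_force: [0.3, 0.2, -3.3]
opening: 0.393
grip_force: 61.1
```

Run:
```python
from h import *
goal(); P,M=st()
c,p,d=snap('wrist'); W=cloud(c,d); T=(W-P)@M
m=(d>0)&(abs(T[...,1])<16)&(T[...,0]<45)&(T[...,0]>-25)&(T[...,2]<-60)&(T[...,2]>-88); q=T[m]
print('wrist head',m.sum(),np.percentile(q,[1,50,99],axis=0).round(1).tolist())
c,p,d=snap('side'); W=cloud(c,d); T=(W-P)@M; m=(d>0)&(abs(T[...,1])<40)&(T[...,0]<45)&(T[...,0]>-75)&(T[...,2]<-30)&(T[...,2]>-90)
print('side nose/head',m.sum(),np.percentile(T[m],[1,50,99],axis=0).round(1).tolist())
m=(d>0)&(abs(T[...,1])<20)&(abs(T[...,0])<25)&(T[...,2]>-30)&(T[...,2]<80); print('side handle',m.sum(),np.percentile(T[m],[1,50,99],axis=0).round(1).tolist())
u,v=256,150; save('s7.png',cv2.resize(p[60:260,170:370],(600,600)))
lid()
```

```text
t 17.23 P [ 630.7 -139.3  130.7] x [0.674 0.332 0.66 ] y [ 0.464 -0.885 -0.029] z [ 0.574  0.326 -0.751] F [ 0.3  0.2 -3.3] op 0.393 g 61.1 q [ 0.64  0.53 -0.21  2.05 -1.3   0.5   0.53]
tilt 41.31653551083846
[ 631. -139.  128.]
to go tool axes [-1.2  0.2  2.4]
label in window frame: x -101, y(tool) 0, z(tool) 2
t 17.23 P [ 630.7 -139.3  130.7] x [0.674 0.332 0.66 ] y [ 0.464 -0.885 -0.029] z [ 0.574  0.326 -0.751] F [ 0.3  0.2 -3.3] op 0.393 g 61.1 q [ 0.64  0.53 -0.21  2.05 -1.3   0.5   0.53]
wrist head 12381 [[-17.7, -15.6, -78.7], [12.4, 0.3, -77.1], [33.1, 15.6, -62.2]]
side nose/head 320 [[-62.9, -36.4, -86.5], [-5.9, -19.6, -62.9], [30.9, 23.9, -31.9]]
side handle 172 [[-22.8, -19.7, -28.0], [-3.9, -12.7, 13.8], [8.8, 6.6, 55.3]]
lid th -0.127 z@430,550 [64.6 79.9] 739 197
```

View pics/s7.png

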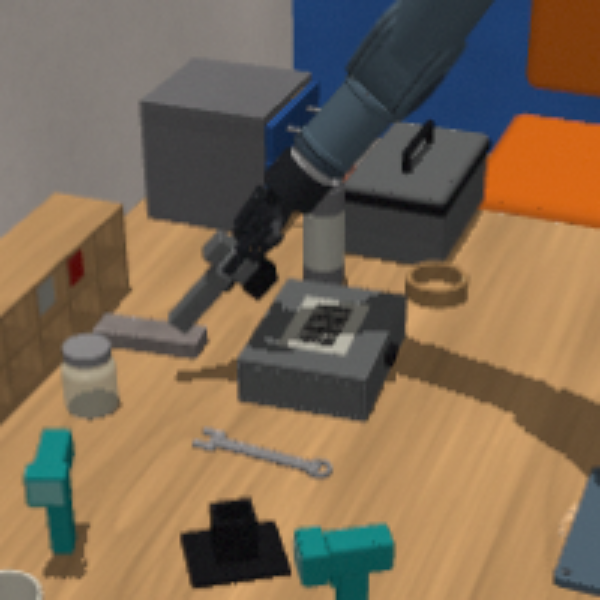

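The view shows the scanner tipped, with its nose at (262,280) aimed at the label at (325,320). The foot is well above the stone, and the lid is closed. Handing in.

```bash
python3 -c "
from h import *
print(job.job_done())"
```

```text
the job is handed in; nothing more can be done
None
```

The job is handed in, though no verdict came back: the lid is closed with the label up, and the scanner is gripped clear of everything, tipped 41° nose-down, with its window about 10 cm from the label centre and on its axis.

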